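# Hang up the hex driver, then present the headshell over its tray pocket

## Robot

A 6-joint arm with a two-finger parallel gripper is mounted at the origin on the work surface. World frame = base frame: x ahead of the robot, y to its left, z up, the work surface at z = 0. Lengths are in mm, angles in rad, forces in N, time in s.
With the tool pointing down it reaches from about 275 to 750 mm from the base axis. Payload 10.2 kg.
Tool frame: the origin (TCP) lies between the finger pads; the fingertips stand manip.tcp_to_tips ahead of it and the grasp point (between the pads) lies 3 mm ahead of it (manip.tcp_to_tips is the distance from the TCP to the fingertips, in mm); z points along the fingers, y is the direction in which the jaws open and shut (so a half turn about z gives the same grasp; the last joint's range is limited). The gripper opens to 85 mm and grips with 20 to 120 N. Pads are 22 mm wide; open, the fingers measure 114 mm over their backs; the gripper's body (76 mm by 85 mm) begins 54 mm behind the grasp point. The pads swing forward as they close: fully open they stand 13 mm farther back than shut.
Start: joints at [0.88, 0.313, 1.498, -0, 1.331, -0.223], TCP at [236.748, 468.595, 253.294] pointing down, gripper open.
Joint ranges: [-2.94, 2.94], [-0.97, 2.17], [0.19, 2.56], [-1.23, 4.37], [0.02, 3.11], [-2.88, 2.88]. Speed limits (rad/s): [2.39, 2.39, 3.01, 3.14, 3.14, 3.14].

## Interface

Orientations are given as a rotation vector (axis times angle).
In Python, from plant import manip gives the robot as it stands. The module is installed in compiled form; this text tells all that it offers.
- The arm moves only by the tool drive_tool, never from a script. Its argument "deltas" is a list of rows, each an object with "jaw": the finger opening in m, from 0 to 0.0854; "translation": the shift along the tool's x, y, z in m, a list of three; "twist": the turn, a rotation vector about the tool's x, y, z in degrees, a list of three. In form: [{"jaw": jaw, "translation": [dx, dy, dz], "twist": [rx, ry, rz]}, ...]. A call has 1 to 12 rows; each row is the pose to reach, as a shift and turn from the pose measured when the call began, along the tool's axes at that moment; what a row does not reach only later rows make up. A row lasts 1/10 s, in which the tool goes at most 50 mm and 8.59 degrees, less where a joint would pass 70% of its speed; a pose out of reach is approached as far as the arm can. A call with a gripper value outside its range is refused whole. The fingers move at their own pace and stop on an object; "squeeze" is the grip in N (left out, the last holds). Time passes only in rows, so rows that repeat a pose let the fingers close. It gives the time, the measured TCP pose, the force and the opening at its end, in the units of the state.
- manip.state(): the state, without advancing time (a new reading comes with each control period).
- manip.grab_frame(name): name is "scene" or "top"; returns a dict with "image" (400x640x3 uint8, blue, green, red), "range_z" (400x640 float32, mm along the optical axis (not along the pixel's ray), 0 where there is no reading), "vertical_fov" (degrees; the focal length in pixels is half the picture's height over the tangent of half this angle, whatever the lens; pixels are square), "cx", "cy" (the principal point, pixels), "k1" (the pictures are not rectified: a ray, as slopes to the right and down, at radius r is drawn at 1 + k1 r^2 times it, then the intrinsics apply), "pose" (4x4, takes a point from camera to world coordinates). Camera axes: x right, y down, z forward; pixel columns grow to the right and rows downward; lengths in mm; the calibration is good to about 2 mm. A picture is of the moment at which its call begins.
- manip.close_job(): hands the job in, once; it reports no verdict.
Trained networks look in the newest picture that a camera, given by its name, has taken for a name from the list of things; names that differ only in an ending like _2 or _b are one class to them, and where a whole thing is asked for, a point or a joint stands for the part that bears it (a point fixed in the world has none). Each returns a list of dicts, best first, with "conf" (0 to 1); they miss things now and then, are a little off and sometimes report something else, mostly with a low value. They report only what shows in the picture. A call takes as long as a camera call.
- manip.boxes_of(camera, label): "pixel" ([column, row] in pixels, amid what is visible of it).
The state is a dict: "time_s": time; "joint_positions": joint angles; "joint_velocities": joint speeds; "joint_efforts": joint torques, N m; "position": TCP position; "tool_rot": TCP orientation; "wrist_force": force on the tool from outside, world axes, zero at the start; "torque": the same for the moment, N m; "opening": finger opening in mm.
Only numpy, scipy, OpenCV 4.12 (cv2) and the standard library are available. Lean on these libraries where they do the work, as an engineer would, in place of code of your own. Each camera call takes 0.05 s, during which the arm holds its last target. There are 200 camera calls.

## Task

Clear the hex driver out of the cartridge tray by hanging it by its eye on the stand's peg and letting go, so that there is room to offer up the headshell. Then pick up the headshell, lift it higher than the wire rack, carry it across without touching the rack, and hold it still and level about 15 mm above the keyhole pocket of the tray, lined up as it would drop in (collar over the narrow slot) but not touching the tray. Finish while still holding it there, with the driver left hanging and everything else undisturbed.

Things in the scene. Friction and masses are not known exactly. Their poses are not given: they have to be found in the camera images.
- tray: Fixed black ABS tray, 160 (x) x 110 (y) x 38 mm high, on either side of the rack; origin centre of underside. Keyhole pocket, edged by a thin grey line, 24 mm deep: main part 64 (x) x 28 mm (y) at the centre, then a slot 16 mm wide on to x = -51 mm. Two spare cartridges, 11 mm proud, fixed along the -y side. The driver stands in a 9 mm square hole at x = 0, y = +37.5 mm.
- tray_pocket (a point): Centre of the mouth of the keyhole pocket's main part, level with the tray's top face, 38 mm above the glass; axes as the tray's.
- tray_slot (a point): Point at the mouth of the keyhole's narrow slot, 42 mm from the pocket's centre towards the tray's -x; the headshell's collar end belongs above it.
- driver: Short steel hex driver, about 110 g, upright in the tray. Flat handle 22 (its y) x 14 (x) x 55 mm tall; origin at the centre of its underside, resting on the tray's top; z up. Below: shank 5 mm thick, 30 mm long, in the hole. Above: round-topped eye of 5 mm wire, 22 mm wide, top at z = 80.5 mm; its opening, 12 mm wide, reaches from z = 55 to 75.5 mm and is passed along x.
- driver_eye (a point): Middle of the opening of the driver's eye, on its axis, 66 mm above the driver's origin.
- stand: Fixed tool stand: base plate 70 mm square, 10 mm thick; post 12 mm square (x 0 to 12 mm), 158 mm high; one steel peg 5 mm thick leaving the post 150 mm up towards the stand's -x (roughly towards the robot) and rising straight to 160 mm at its tip. Origin centre of the base's underside; z up.
- peg_tip (a point): Free end of the peg on its centre line, at x = -50 mm, z = 160 mm of the stand. The driver's eye goes on over it towards the stand's +x.
- headshell: Chrome headshell with black cartridge under it, about 28 g, on the glass. Shell 52 (x) x 20 mm (y), from 10 to 25 mm above the origin; cartridge 34 x 16 mm below it. Origin centre of the cartridge's underside, z up. A round collar 8 mm thick sticks out at the -x end (to x = -42 mm), a thin finger lift at the +x end (to x = +40 mm).
- headshell_collar (a point): End of the headshell's collar, 42 mm from its origin towards -x, 18 mm up.
- rack: Fixed empty wire rack, 150 mm (x) by 65 mm (y), 81 mm high, standing between the tray and the headshell. Origin at the centre of its underside.
- guard: Bystander: blue hard silicone stylus guard, 50 by 28 by 18 mm, origin at the centre of its underside.
- clamp: Bystander: round aluminium record clamp, 72 mm across, 50 mm high, origin at the centre of its underside.
- weight: Bystander: dark steel counterweight, 34 mm across, 24 mm high, origin at the centre of its underside.
- brush: Bystander: wooden record brush, 90 by 30 by 34 mm, origin at the centre of its underside.
- bottle: Bystander: bottle, 44 mm across, 110 mm high, origin at the centre of its underside.
- jar: Bystander: glass jar, 60 mm across, 60 mm high, origin at the centre of its underside.

How it is judged:
By the outcome, as a careful person would: the job done as asked, in the order asked, and still so for the second after the job is handed in, while the arm keeps its last pose, push and grip.
It also fails if it takes over 67 s, if anything falls off the work surface, if the arm or the gripper's body presses on something with over 40 N, if the wrist force passes 120 N, or if a joint passes its speed limit or range.

## Working session

There is one attempt and no reset: what is moved stays moved. The work goes in short steps, Python scripts to look and compute and a tool call to move; the robot and the scene stay as the last step left them, time stands still between calls to the robot, and variables do not carry over. Pictures are saved under pics/ and viewed, about 8 in all and at most 12, crops included, and the job is handed in when it is done.

Besides the shell and the picture viewer there is one more tool, called after ">>>" in YAML: its name, and indented under it one key for each argument. drive_tool: Moves the arm, as the interface text tells. Its arguments: {"type":"object","properties":{"deltas":{"type":"array","items":{"type":"object","properties":{"jaw":{"type":"number"},"translation":{"type":"array","items":{"type":"number"}},"twist":{"type":"array","items":{"type":"number"}}}}},"squeeze":{"type":"number"}},"required":["deltas"]}

```bash
mkdir -p pics; cat > h.py <<'E'
import numpy as np, cv2
from plant import manip
from scipy.spatial.transform import Rotation as R
def cam(name):
    f=manip.grab_frame(name); h=f["image"].shape[0]
    fl=h/2/np.tan(np.radians(f["vertical_fov"])/2)
    f["K"]=np.array([[fl,0,f["cx"]],[0,fl,f["cy"]],[0,0,1.]]); f["D"]=np.array([f["k1"],0,0,0.])
    return f
def rays(f,px):
    p=cv2.undistortPoints(np.array(px,float).reshape(-1,1,2),f["K"],f["D"]).reshape(-1,2)
    return np.c_[p,np.ones(len(p))]
def at_z(f,px,z):
    d=rays(f,px)@f["pose"][:3,:3].T; o=f["pose"][:3,3]
    return o+d*((z-o[2])/d[:,2])[:,None]
def cloud(f):
    h,w=f["range_z"].shape; v,u=np.mgrid[:h,:w]
    r=rays(f,np.c_[u.ravel(),v.ravel()])*f["range_z"].reshape(-1,1)
    P=r@f["pose"][:3,:3].T+f["pose"][:3,3]; P[f["range_z"].ravel()==0]=np.nan
    return P.reshape(h,w,3)
def proj(f,P):
    T=np.linalg.inv(f["pose"]); 
    return cv2.projectPoints(np.array(P,float).reshape(-1,3),cv2.Rodrigues(T[:3,:3])[0],T[:3,3],f["K"],f["D"])[0].reshape(-1,2)
E
python3 - <<'E'
from h import *
print(manip.state(), manip.tcp_to_tips)
for c in("scene","top"):
    f=cam(c); cv2.imwrite(f"pics/{c}0.png",f["image"]); P=cloud(f); np.savez(f"{c}0.npz",P=P,im=f["image"],pose=f["pose"])
    print(c,f["pose"].round(2).tolist(),f["vertical_fov"],f["k1"])
    for l in ["tray","tray_pocket","tray_slot","driver","driver_eye","stand","peg_tip","headshell","headshell_collar","rack","guard","clamp","weight","brush","bottle","jar"]:
        for b in manip.boxes_of(c,l)[:2]:
            u,v=b["pixel"]; print(l,np.round([u,v]),round(b["conf"],2),P[int(v),int(u)].round(0))
E
```

```text
{'time_s': 0.0, 'joint_positions': array([ 8.79576098e-01,  3.13489791e-01,  1.49844781e+00,  6.03250384e-07,
        1.33099230e+00, -2.23430103e-01]), 'joint_velocities': array([-0.00076319,  0.00090107, -0.00017499,  0.00031094,  0.00082414,
        0.00107601]), 'joint_efforts': array([ 1.52182333e-04, -4.12252772e+01, -2.59751880e+01, -1.68426350e-04,
        3.95067211e-03,  1.95591878e-05]), 'position': array([236.60530713, 468.40395445, 252.7106576 ]), 'tool_rot': array([-7.27984633e-01, -3.05547481e+00,  1.88391596e-03]), 'wrist_force': array([ 0.30674262, -0.60166905, -0.40595495]), 'torque': array([-0.0281908 , -0.01326484, -0.0414626 ]), 'opening': 85.20224862116277} 22.0
scene [[-0.72, 0.42, -0.56, 1284.78], [0.7, 0.45, -0.56, 708.85], [0.02, -0.79, -0.61, 904.68], [0.0, 0.0, 0.0, 1.0]] 45.98775705183604 -0.04086210180628367
tray_pocket [387. 272.] 0.89 [533. 233.  15.]
tray_pocket [345. 217.] 0.34 [440.  -7.   5.]
tray_slot [386. 272.] 0.74 [533. 229.  16.]
driver [404. 262.] 0.58 [526. 270.  73.]
driver [388. 273.] 0.42 [536. 235.  14.]
driver_eye [409. 261.] 0.63 [520
[... 954 characters left out ...]
 [713. 194.  48.]
driver [247. 220.] 0.43 [516. 261.  83.]
driver_eye [261. 216.] 0.69 [537. 231.  19.]
stand [334. 172.] 0.93 [672.   7.   5.]
peg_tip [336. 170.] 0.94 [677.   4.  11.]
headshell_collar [408. 227.] 0.67 [ 492. -210.   25.]
headshell_collar [345. 206.] 0.29 [560. -24.   8.]
rack [335. 171.] 0.67 [671.   4.  11.]
rack [336. 242.] 0.62 [454.   9.   9.]
guard [344. 207.] 0.58 [558. -21.   5.]
clamp [274. 155.] 0.65 [715. 187.  54.]
clamp [335. 169.] 0.39 [678.   7.   9.]
weight [398. 165.] 0.64 [ 683. -190.   27.]
brush [432. 144.] 0.82 [ 741. -293.   37.]
bottle [189. 259.] 0.75 [408. 418.  99.]
bottle [410. 225.] 0.54 [ 495. -217.   21.]
jar [476. 215.] 0.7 [ 515. -402.   59.]
```

```bash
python3 - <<'E'
import cv2,numpy as np
a=cv2.imread("pics/top0.png")[130:290,180:440]; b=cv2.imread("pics/scene0.png")[130:350,210:510]
a=cv2.resize(a,(800,492),interpolation=cv2.INTER_CUBIC); cv2.imwrite("pics/t1.png",a)
b=cv2.resize(b,(800,587),interpolation=cv2.INTER_CUBIC); cv2.imwrite("pics/s1.png",b)
E
```

```text
(no output)
```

View pics/t1.png

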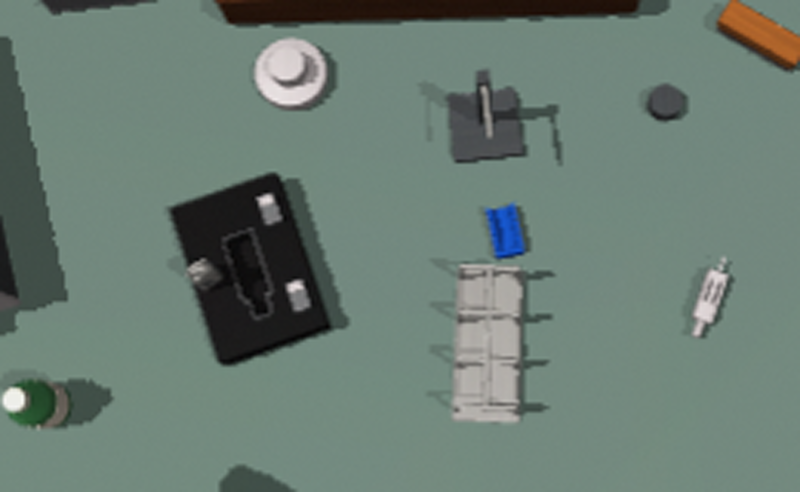

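View pics/s1.png

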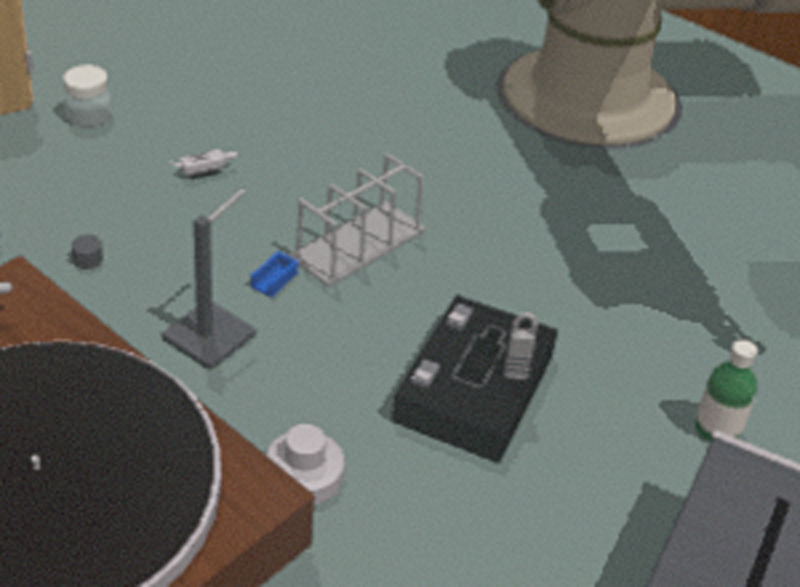

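The top view shows the tray (crop ~250,270), slot end towards -x and the driver on its left. The stand's peg runs from (485,85) to (488,135). The headshell is at (710,297) with its collar seemingly at the lower end. Next I'll fit the poses.

```bash
python3 - <<'E'
import numpy as np,cv2
def rect(n,p):
    r=cv2.minAreaRect(p[:,:2].astype(np.float32)); print(n,len(p),np.round(r[0],1),np.round(r[1],1),round(r[2],1),'z',np.percentile(p[:,2],[5,50,95]).round(1))
for c in("top","scene"):
    P=np.load(c+"0.npz")["P"].reshape(-1,3); P=P[~np.isnan(P).any(1)]
    def sel(cx,cy,r,z0,z1): return P[(np.hypot(P[:,0]-cx,P[:,1]-cy)<r)&(P[:,2]>z0)&(P[:,2]<z1)]
    print(c,'glass',np.median(sel(600,100,40,-20,20)[:,2]))
    rect('tray',sel(535,230,110,32,45)); rect('driver',sel(520,268,40,60,140)); rect('eye',sel(520,268,40,98,140))
    rect('base',sel(675,5,60,6,16)); rect('post',sel(690,5,40,100,158)); 
    p=sel(660,5,60,143,170); print(p[np.argsort(p[:,0])].round(0)[::max(1,len(p)//12)].tolist())
    p=sel(491,-208,50,6,40); rect('head',p)
    m=p[:,:2].mean(0); w,v=np.linalg.eigh(np.cov((p[:,:2]-m).T)); print(m,v[:,1]); 
    a=v[:,1]*np.sign(v[0,1]); t=(p[:,:2]-m)@a; n=(p[:,:2]-m)@[-a[1],a[0]]
    for k in range(-45,50,6):
        q=(t>=k)&(t<k+6); 
        if q.any(): print(k,q.sum(),n[q].min().round(1),n[q].max().round(1),p[q,2].max().round(0),end=' | ')
    print(); rect('rack',sel(455,9,120,4,100))
E
```

```text
top glass 0.7705201101259718
tray 1603 [531.9 230.9] [162.  113.1] 17.9 z [33.9 38.5 43. ]
driver 63 [518.  266.5] [11.6 22.4] 40.7 z [ 67.2  92.8 116.9]
eye 17 [518.3 266.7] [ 8.6 19.9] 30.7 z [ 98.2 114.2 118.6]
base 415 [673.5   4.8] [113.5  79.7] 82.6 z [ 6.7 10.3 14.9]
post 36 [671.9  -4.6] [30.3 10.6] 16.1 z [111.4 153.  156.9]
[[623.0, -7.0, 163.0], [631.0, -8.0, 163.0], [638.0, -5.0, 157.0], [644.0, -5.0, 158.0], [651.0, -5.0, 153.0], [659.0, -6.0, 154.0], [664.0, -6.0, 157.0], [671.0, -3.0, 156.0], [675.0, -0.0, 152.0], [675.0, -3.0, 159.0], [678.0, -6.0, 160.0], [680.0, 2.0, 154.0], [682.0, -3.0, 156.0], [685.0, -6.0, 155.0]]
head 158 [ 485.8 -212.3] [81.9 77. ] 25.0 z [ 6.6 23.8 29. ]
[ 489.19914398 -216.26314831] [-0.92747408  0.37388745]
-39 7 -17.3 17.6 23.0 | -33 8 -31.0 2.3 23.0 | -27 9 -4.0 36.8 24.0 | -21 14 -9.5 8.9 34.0 | -15 20 -40.5 51.1 29.0 | -9 13 -10.2 8.3 29.0 | -3 14 -9.0 13.3 30.0 | 3 14 -26.3 8.6 28.0 | 9 16 -33.7 33.4 32.0 | 15 16 -10.1 38.2 31.0 | 21 13 -10.1 8.5 29.0 | 27 7 -18.7 6.3 25.0 | 33 3 -2.2 9.0 27.0 | 39 3 -0.9 14.8 30.0 | 
rack 1317 [456.6 
[... 455 characters left out ...]
 -2.0, 157.0], [656.0, 1.0, 154.0], [666.0, 0.0, 155.0], [674.0, 6.0, 157.0], [677.0, -3.0, 156.0], [678.0, 6.0, 146.0], [680.0, 5.0, 150.0], [683.0, 0.0, 152.0], [684.0, 2.0, 163.0], [685.0, -1.0, 149.0]]
head 143 [ 495.5 -205.6] [41.1 80.7] 63.8 z [ 7.7 23.1 29. ]
[ 491.49333145 -209.46400061] [-0.93093179  0.36519311]
-39 7 -5.9 3.2 27.0 | -33 4 -6.5 -1.9 26.0 | -27 7 -11.8 6.2 25.0 | -21 15 -12.4 7.0 30.0 | -15 15 -7.0 26.9 31.0 | -9 15 -10.2 9.4 29.0 | -3 17 -15.3 5.4 32.0 | 3 12 -9.0 7.5 28.0 | 9 17 -11.8 7.5 29.0 | 15 13 -15.9 5.9 29.0 | 21 14 -10.7 7.2 29.0 | 27 4 -9.0 -2.8 25.0 | 33 1 -4.2 -4.2 27.0 | 39 2 0.0 22.6 8.0 | 
rack 1332 [455.6   9.9] [228.7 233.4] 50.3 z [ 4.2  7.8 81.5]
```

```bash
cat >> h.py <<'E'
def plan(x,y,z,jaw):
    """shift and turn in tool axes to reach TCP x,y,z pointing down, jaw axis at angle jaw (deg, mod 180)"""
    s=manip.state(); A=R.from_rotvec(s["tool_rot"]); ya=A.as_matrix()[:,1]; c=np.degrees(np.arctan2(ya[1],ya[0]))
    d=(jaw-c+90)%180-90; j=np.radians(c+d); Y=np.array([np.cos(j),np.sin(j),0]); Z=np.array([0,0,-1.])
    B=R.from_matrix(np.c_[np.cross(Y,Z),Y,Z])
    print("t",s["time_s"],"pos",s["position"].round(1),"jaw",round(c,1),"open",round(s["opening"],1),"F",s["wrist_force"].round(1),"tilt",np.degrees(np.arccos(-A.as_matrix()[2,2])).round(2))
    print("-> translation m",(A.inv().apply(np.array([x,y,z])-s["position"])/1000).round(4),"twist deg",np.degrees((A.inv()*B).as_rotvec()).round(1))
E
python3 - <<'E'
from h import *
for c in("top","scene"):
    d=np.load(c+"0.npz"); P=d["P"].reshape(-1,3); P=P[~np.isnan(P).any(1)]
    p=P[(P[:,0]>610)&(P[:,0]<668)&(abs(P[:,1])<25)&(P[:,2]>146)&(P[:,2]<170)]
    vx,vy,vz,*o=cv2.fitLine(p.astype(np.float32),cv2.DIST_HUBER,0,.01,.01).ravel(); print(c,'peg',len(p),p[:,0].min(),o,'yaw',np.degrees(np.arctan(vy/vx)),'slope',vz/vx)
    p=P[(abs(P[:,0]-519)<25)&(abs(P[:,1]-268)<25)&(P[:,2]>85)&(P[:,2]<97)]; m=p[:,:2].mean(0);w,v=np.linalg.eigh(np.cov((p[:,:2]-m).T)); print('handle top',m,len(p),np.sqrt(w),'long axis',np.degrees(np.arctan2(*v[::-1,1]))%180)
    p=P[(abs(P[:,0]-519)<25)&(abs(P[:,1]-268)<25)&(P[:,2]>99)]; m=p[:,:2].mean(0);w,v=np.linalg.eigh(np.cov((p[:,:2]-m).T)); print('eye',m,len(p),np.sqrt(w),'long axis',np.degrees(np.arctan2(*v[::-1,1]))%180)
plan(519.5,268,200,123)
E
```

```text
top peg 27 622.6162638183634 [np.float32(644.23895), np.float32(-6.1895833), np.float32(158.7333)] yaw 5.0297866 slope -0.2451296
handle top [517.56868904 266.08548437] 26 [3.34409988 6.70806621] long axis 138.805196699583
eye [519.32616773 267.37138184] 14 [1.52353778 6.72642927] long axis 129.20280881621332
scene peg 33 622.5762068492651 [np.float32(645.1394), np.float32(-1.2513413), np.float32(158.62988)] yaw 5.6046576 slope -0.2069762
handle top [522.13124352 269.84531226] 52 [4.44734324 6.03680167] long axis 118.2090612886574
eye [520.0708881  269.27906381] 31 [1.76777981 7.10538619] long axis 126.84126072518336
t 1.7 pos [236.7 468.6 253.3] jaw 63.2 open 85.5 F [-0.9  1.5  0.5] tilt 0.0
-> translation m [-0.3428 -0.0515  0.0533] twist deg [ -0.   -0.  -59.8]
```

>>> drive_tool:
  deltas:
    - {"jaw": 0.085, "translation": [-0.043, -0.006, 0.0], "twist": [0, 0, -8]}
    - {"jaw": 0.085, "translation": [-0.086, -0.013, 0.0], "twist": [0, 0, -16]}
    - {"jaw": 0.085, "translation": [-0.129, -0.019, 0.01], "twist": [0, 0, -24]}
    - {"jaw": 0.085, "translation": [-0.172, -0.026, 0.02], "twist": [0, 0, -32]}
    - {"jaw": 0.085, "translation": [-0.215, -0.032, 0.03], "twist": [0, 0, -40]}
    - {"jaw": 0.085, "translation": [-0.258, -0.039, 0.04], "twist": [0, 0, -48]}
    - {"jaw": 0.085, "translation": [-0.3, -0.045, 0.05], "twist": [0, 0, -56]}
    - {"jaw": 0.085, "translation": [-0.343, -0.0515, 0.053], "twist": [0, 0, -63.5]}
    - {"jaw": 0.085, "translation": [-0.343, -0.0515, 0.053], "twist": [0, 0, -63.5]}
    - {"jaw": 0.085, "translation": [-0.343, -0.0515, 0.053], "twist": [0, 0, -63.5]}

```text
time_s: 2.7
position: [519.9, 267.5, 199.9]
tool_rot: [0.985, -2.982, -0.0]
wrist_force: [0.2, 0.9, 0.5]
opening: 85.0
```

```bash
python3 - <<'E'
from h import *
plan(519.5,268,78,127)
f=cam("scene"); im=f["image"]; u,v=proj(f,[[519.5,268,110]])[0].astype(int); cv2.imwrite("pics/s2.png",cv2.resize(im[v-80:v+60,u-90:u+90],None,fx=4,fy=4,interpolation=cv2.INTER_CUBIC)); print(u,v)
E
```

```text
t 2.7 pos [519.9 267.5 199.9] jaw 126.6 open 85.0 F [0.2 0.9 0.5] tilt 0.04
-> translation m [-0.      0.0006  0.1219] twist deg [ 0.  -0.  -0.4]
405 249
```

View pics/s2.png

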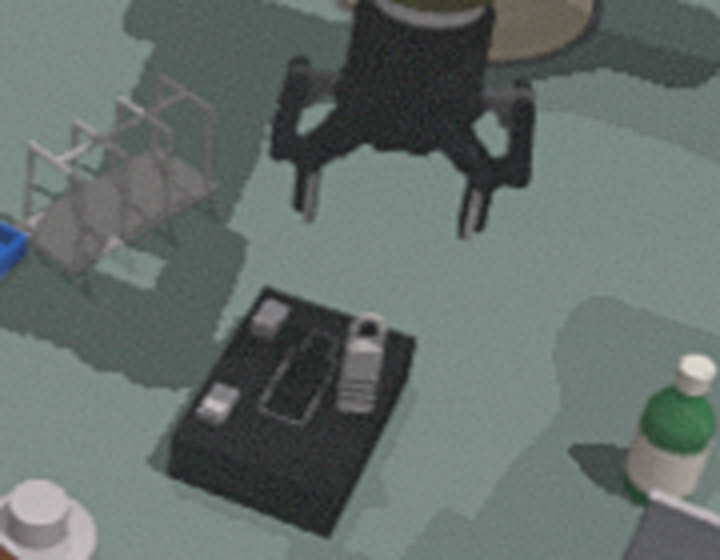

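The fingers straddle the driver (eye at crop (368,325), fingertips at (308,215) and (468,235)), so I'm descending.

>>> drive_tool:
  deltas:
    - {"jaw": 0.06, "translation": [0, 0, 0.03], "twist": [0, 0, 0]}
    - {"jaw": 0.06, "translation": [0, 0, 0.06], "twist": [0, 0, 0]}
    - {"jaw": 0.06, "translation": [0, 0, 0.09], "twist": [0, 0, 0]}
    - {"jaw": 0.06, "translation": [0, 0, 0.11], "twist": [0, 0, 0]}
    - {"jaw": 0.06, "translation": [0, 0, 0.122], "twist": [0, 0, 0]}
    - {"jaw": 0.05, "translation": [0, 0, 0.122], "twist": [0, 0, 0]}
    - {"jaw": 0.05, "translation": [0, 0, 0.122], "twist": [0, 0, 0]}
  squeeze: 30

```text
time_s: 3.45
position: [519.4, 268.8, 79.3]
tool_rot: [-0.988, 2.981, 0.0]
wrist_force: [-0.3, 0.8, -0.8]
opening: 49.9
```

>>> drive_tool:
  deltas:
    - {"jaw": 0.03, "translation": [0, 0, 0], "twist": [0, 0, 0]}
    - {"jaw": 0.03, "translation": [0, 0, 0], "twist": [0, 0, 0]}
    - {"jaw": 0.015, "translation": [0, 0, 0], "twist": [0, 0, 0]}
    - {"jaw": 0.015, "translation": [0, 0, 0], "twist": [0, 0, 0]}
    - {"jaw": 0.01, "translation": [0, 0, 0], "twist": [0, 0, 0]}
    - {"jaw": 0.01, "translation": [0, 0, 0], "twist": [0, 0, 0]}
  squeeze: 40

```text
time_s: 4.05
position: [519.8, 269.0, 80.3]
tool_rot: [-0.987, 2.98, 0.001]
wrist_force: [-1.4, 0.2, 5.9]
opening: 21.4
```

>>> drive_tool:
  deltas:
    - {"jaw": 0.01, "translation": [0, 0, -0.01], "twist": [0, 0, 0]}
    - {"jaw": 0.01, "translation": [0, 0, -0.02], "twist": [0, 0, 0]}
    - {"jaw": 0.01, "translation": [0, 0, -0.035], "twist": [0, 0, 0]}
    - {"jaw": 0.01, "translation": [0, 0, -0.055], "twist": [0, 0, 0]}
    - {"jaw": 0.01, "translation": [0, 0, -0.075], "twist": [0, 0, 0]}
    - {"jaw": 0.01, "translation": [0, 0, -0.095], "twist": [0, 0, 0]}
    - {"jaw": 0.01, "translation": [0, 0, -0.11], "twist": [0, 0, 0]}
    - {"jaw": 0.01, "translation": [0, 0, -0.11], "twist": [0, 0, 0]}
  squeeze: 40

```text
time_s: 4.85
position: [520.3, 269.1, 193.0]
tool_rot: [-0.986, 2.975, 0.0]
wrist_force: [-0.2, -0.5, -1.0]
opening: 21.6
```

```bash
python3 - <<'E'
from h import *
plan(580,-6,190,95)
s=manip.state(); print(s["joint_positions"].round(2))
E
```

```text
t 4.85 pos [520.3 269.1 193. ] jaw 126.7 open 21.6 F [-0.2 -0.5 -1. ] tilt 0.41
-> translation m [ 0.1163 -0.2563  0.0027] twist deg [-0.   0.4 31.7]
[ 0.28  0.49  1.4   0.    1.24 -1.93]
```

>>> drive_tool:
  deltas:
    - {"jaw": 0.01, "translation": [0.012, -0.026, 0.0], "twist": [0, 0, 3]}
    - {"jaw": 0.01, "translation": [0.024, -0.052, 0.0], "twist": [0, 0, 6]}
    - {"jaw": 0.01, "translation": [0.036, -0.078, 0.0], "twist": [0, 0, 10]}
    - {"jaw": 0.01, "translation": [0.048, -0.104, 0.0], "twist": [0, 0, 13]}
    - {"jaw": 0.01, "translation": [0.06, -0.13, 0.0], "twist": [0, 0, 16]}
    - {"jaw": 0.01, "translation": [0.072, -0.156, 0.0], "twist": [0, 0, 20]}
    - {"jaw": 0.01, "translation": [0.084, -0.182, 0.0], "twist": [0, 0, 23]}
    - {"jaw": 0.01, "translation": [0.096, -0.208, 0.0], "twist": [0, 0, 26]}
    - {"jaw": 0.01, "translation": [0.108, -0.234, 0.0], "twist": [0, 0, 29]}
    - {"jaw": 0.01, "translation": [0.116, -0.256, 0.003], "twist": [0, 0.4, 31.7]}
    - {"jaw": 0.01, "translation": [0.116, -0.256, 0.003], "twist": [0, 0.4, 31.7]}
    - {"jaw": 0.01, "translation": [0.116, -0.256, 0.003], "twist": [0, 0.4, 31.7]}
  squeeze: 40

```text
time_s: 6.05
position: [579.8, -5.4, 189.1]
tool_rot: [0.136, -3.138, -0.001]
wrist_force: [-0.3, 1.3, -0.7]
opening: 21.6
```

```bash
python3 - <<'E'
from h import *
plan(580,-6,136,95)
o=[]
for c in("top","scene"):
    f=cam(c); u,v=proj(f,[[600,-3,180]])[0].astype(int); print(c,u,v)
    o.append(cv2.resize(f["image"][v-45:v+55,u-45:u+45],None,fx=4.4,fy=4.4,interpolation=cv2.INTER_CUBIC)); 
    for l in("driver_eye","driver","peg_tip"): print(l,[(np.round(b["pixel"],1).tolist(),round(b["conf"],2)) for b in manip.boxes_of(c,l)[:2]])
    np.savez(c+"1.npz",P=cloud(f))
    P=cloud(f).reshape(-1,3); P=P[~np.isnan(P).any(1)]
    d=P[(abs(P[:,0]-580)<18)&(abs(P[:,1]+4)<30)&(P[:,2]>112)&(P[:,2]<148)]; print('low handle/shank',len(d),d.mean(0).round(1))
cv2.imwrite("pics/d3.png",np.hstack(o))
E
```

```text
t 6.05 pos [579.8  -5.4 189.1] jaw 95.0 open 21.6 F [-0.3  1.3 -0.7] tilt 0.05
-> translation m [-0.0002 -0.0006  0.0531] twist deg [ 0. -0. -0.]
top 337 180
driver_eye [([429.5, 142.1], 0.34), ([188.9, 258.7], 0.34)]
driver []
peg_tip []
low handle/shank 0 [nan nan nan]
scene 306 192
driver_eye [([312.6, 191.1], 0.69)]
driver [([312.0, 192.1], 0.59)]
peg_tip [([286.7, 252.8], 0.8)]
low handle/shank 9 [ 5.791e+02 -4.000e-01  1.345e+02]<stdin>:10: RuntimeWarning: Mean of empty slice.
  ret = um.true_divide(
```

View pics/d3.png

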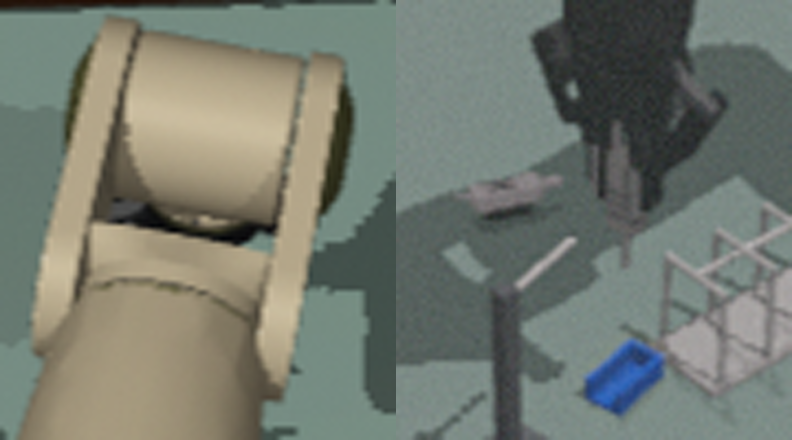

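The top view is blocked by the arm. The scene view shows the driver gripped upright (shank end at crop (626,265)) and the peg tip at (572,240). I'll compare the two within this one camera.

```bash
python3 - <<'E'
from h import *
f=cam("scene"); im=f["image"]; np.save("pose_s.npy",f["pose"])
print('pred shank end px',proj(f,[[579.8,-5.4,117.5]]).round(1),'handle bottom',proj(f,[[579.8,-5.4,147.5]]).round(1))
# shank pixels back at z=117.5..., peg ends
print('shank end @117.5',at_z(f,[[313.3,207.2]],117.5).round(1))
P=cloud(f)
for z0,z1 in((118,126),(126,134),(134,141),(141,149)):
    m=(abs(P[...,0]-580)<20)&(abs(P[...,1]+2)<20)&(P[...,2]>z0)&(P[...,2]<z1); print(z0,m.sum(),P[m].mean(0).round(1) if m.any() else '')
m=(P[...,0]>610)&(P[...,0]<672)&(abs(P[...,1])<20)&(P[...,2]>146)&(P[...,2]<172)
v,u=np.nonzero(m); print('peg px',np.c_[u,v][np.argsort(-u)][:4].tolist(),np.c_[u,v][np.argsort(u)][:4].tolist(), 'meas',P[m].mean(0).round(1))
# model compare: peg tip at z160, root z150
for Q in ((622.5,-7,160),(622.5,-3,160),(672,-2,150),(672,2,150)): print(Q,proj(f,[Q]).round(1))
c=im[180:225,265:325]; cv2.imwrite("pics/d4.png",cv2.resize(c,None,fx=13,fy=13,interpolation=cv2.INTER_NEAREST))
E
```

```text
pred shank end px [[311.5 207.5]] handle bottom [[311.7 198.6]]
shank end @117.5 [[575.4  -3.1 117.5]]
118 5 [578.   -4.  121.8]
126 5 [577.8  -3.6 130.1]
134 4 [578.8  -3.1 138.6]
141 4 [579.5  -2.6 146.1]
peg px [[301, 201], [301, 202], [300, 202], [300, 201]] [[287, 211], [288, 211], [289, 211], [289, 212]] meas [645.7  -1.  158.6]
(622.5, -7, 160) [[299.5 201.3]]
(622.5, -3, 160) [[300.6 202. ]]
(672, -2, 150) [[286.6 213.3]]
(672, 2, 150) [[287.7 214. ]]
```

View pics/d4.png

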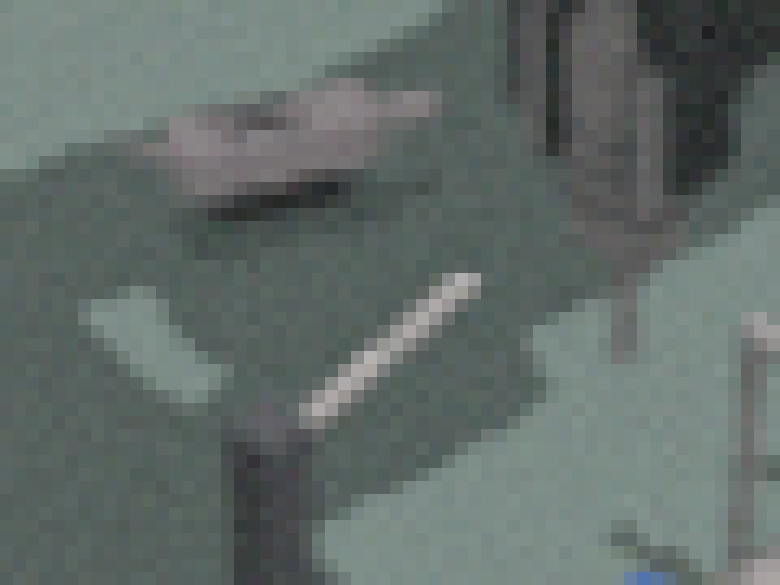

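```bash
python3 - <<'E'
from h import *
f=cam("scene")
d=at_z(f,[[312.5,207.3],[312.5,207.0]],117.5); t=at_z(f,[[301,201.5]],160)[0]; r=at_z(f,[[288.7,211.3]],150.5)[0]
print(d.round(1),t.round(1),r.round(1),np.degrees(np.arctan2(*(r-t)[1::-1])), np.hypot(*(r-t)[:2]))
f=np.load("top0.npz"); P=f["P"]; m=(P[...,0]>610)&(P[...,0]<690)&(abs(P[...,1])<20)&(P[...,2]>143)&(P[...,2]<172); v,u=np.nonzero(m); print(sorted(zip(v.tolist(),u.tolist())))
g=cam("top"); print('top: pegtip',proj(g,[[622.5,-5,160],[672,-1,150]]).round(1), 'base corners stand')
E
```

```text
[[577.3  -4.2 117.5]
 [576.4  -5.2 117.5]] [620.4  -3.7 160. ] [663.2  -3.9 150.5] -0.3842905769120207 42.7897438928776
[(153, 335), (153, 336), (153, 337), (153, 338), (153, 339), (154, 335), (154, 336), (154, 337), (154, 338), (154, 339), (155, 335), (155, 336), (155, 337), (155, 338), (155, 339), (156, 335), (156, 336), (156, 337), (156, 338), (156, 339), (157, 336), (157, 337), (157, 338), (157, 339), (158, 337), (158, 338), (159, 337), (159, 338), (160, 337), (160, 338), (161, 337), (161, 338), (162, 337), (162, 338), (163, 338), (164, 338), (164, 339), (165, 338), (165, 339), (166, 338), (166, 339), (167, 338), (167, 339), (168, 338), (168, 339), (169, 338), (169, 339), (170, 338), (170, 339), (171, 339), (172, 339), (173, 339), (173, 340), (174, 339)]
top: pegtip [[338.1 174.3]
 [336.3 158.1]] base corners stand
```

```bash
python3 - <<'E'
from h import *
for x,z in((585,137),(615,137),(630,134.5),(652,131)): plan(x,-3.5+(x-645)*.078,z,94.5)
E
```

```text
t 6.6 pos [580.1  -5.4 189.8] jaw 95.0 open 21.6 F [-0.   0.4 -0.3] tilt 0.02
-> translation m [-0.0046 -0.0032  0.0528] twist deg [-0.   0.   0.5]
t 6.6 pos [580.1  -5.4 189.8] jaw 95.0 open 21.6 F [-0.   0.4 -0.3] tilt 0.02
-> translation m [-0.0347 -0.0035  0.0528] twist deg [-0.   0.   0.5]
t 6.6 pos [580.1  -5.4 189.8] jaw 95.0 open 21.6 F [-0.   0.4 -0.3] tilt 0.02
-> translation m [-0.0498 -0.0036  0.0553] twist deg [-0.   0.   0.5]
t 6.6 pos [580.1  -5.4 189.8] jaw 95.0 open 21.6 F [-0.   0.4 -0.3] tilt 0.02
-> translation m [-0.0718 -0.0038  0.0588] twist deg [-0.   0.   0.5]
```

Descend and approach to just before the tip, then look.

>>> drive_tool:
  deltas:
    - {"jaw": 0.01, "translation": [-0.002, -0.002, 0.02], "twist": [0, 0, 0.5]}
    - {"jaw": 0.01, "translation": [-0.0046, -0.003, 0.04], "twist": [0, 0, 0.5]}
    - {"jaw": 0.01, "translation": [-0.01, -0.0032, 0.053], "twist": [0, 0, 0.5]}
    - {"jaw": 0.01, "translation": [-0.018, -0.0034, 0.053], "twist": [0, 0, 0.5]}
    - {"jaw": 0.01, "translation": [-0.026, -0.0034, 0.053], "twist": [0, 0, 0.5]}
    - {"jaw": 0.01, "translation": [-0.026, -0.0034, 0.053], "twist": [0, 0, 0.5]}
    - {"jaw": 0.01, "translation": [-0.026, -0.0034, 0.053], "twist": [0, 0, 0.5]}
  squeeze: 40

```text
time_s: 7.3
position: [606.7, -6.5, 137.4]
tool_rot: [-0.123, 3.138, -0.001]
wrist_force: [-0.3, -0.2, -0.9]
opening: 21.2
```

```bash
python3 - <<'E'
from h import *
for x,z in((625,137),(640,133.5),(652,131)): plan(x,-3.5+(x-645)*.078,z,94.5)
f=cam("scene"); c=f["image"][160:225,260:340]; cv2.imwrite("pics/d5.png",cv2.resize(c,None,fx=9,fy=9,interpolation=cv2.INTER_CUBIC))
p=manip.state()["position"]
print('shank end,eye mid pred',proj(f,[p-[0,0,72],p+[0,0,23]]).round(1))
E
```

```text
t 7.3 pos [606.7  -6.5 137.4] jaw 94.5 open 21.2 F [-0.3 -0.2 -0.9] tilt 0.09
-> translation m [-0.0184 -0.      0.0005] twist deg [-0.   0.1 -0. ]
t 7.3 pos [606.7  -6.5 137.4] jaw 94.5 open 21.2 F [-0.3 -0.2 -0.9] tilt 0.09
-> translation m [-0.0334 -0.      0.004 ] twist deg [-0.   0.1 -0. ]
t 7.3 pos [606.7  -6.5 137.4] jaw 94.5 open 21.2 F [-0.3 -0.2 -0.9] tilt 0.09
-> translation m [-0.0454 -0.      0.0065] twist deg [-0.   0.1 -0. ]
shank end,eye mid pred [[304.  226.4]
 [304.1 198.7]]
```

View pics/d5.png

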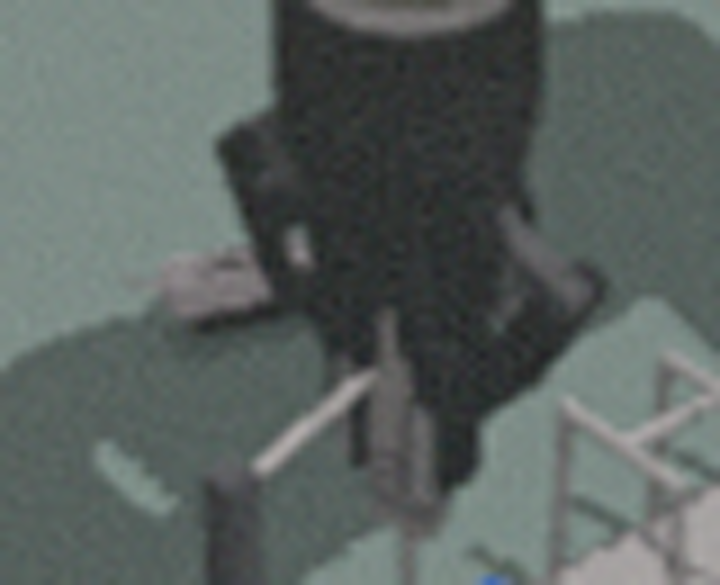

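Peg tip at crop (370,378). Moving the eye forward 16 mm predicts it at about (368,380), so they line up and I'm inserting.

>>> drive_tool:
  deltas:
    - {"jaw": 0.01, "translation": [-0.006, 0, 0.0005], "twist": [0, 0, 0]}
    - {"jaw": 0.01, "translation": [-0.012, 0, 0.0005], "twist": [0, 0, 0]}
    - {"jaw": 0.01, "translation": [-0.018, 0, 0.0005], "twist": [0, 0, 0]}
    - {"jaw": 0.01, "translation": [-0.024, 0, 0.002], "twist": [0, 0, 0]}
    - {"jaw": 0.01, "translation": [-0.03, 0, 0.0035], "twist": [0, 0, 0]}
    - {"jaw": 0.01, "translation": [-0.036, 0, 0.0045], "twist": [0, 0, 0]}
    - {"jaw": 0.01, "translation": [-0.041, 0, 0.0055], "twist": [0, 0, 0]}
    - {"jaw": 0.01, "translation": [-0.0455, 0, 0.0065], "twist": [0, 0, 0]}
    - {"jaw": 0.01, "translation": [-0.0455, 0, 0.0065], "twist": [0, 0, 0]}
  squeeze: 40

```text
time_s: 8.25
position: [652.2, -2.9, 130.6]
tool_rot: [-0.123, 3.138, -0.0]
wrist_force: [0.1, 0.2, -1.3]
opening: 21.6
```

```bash
python3 - <<'E'
from h import *
plan(652,-3,123,94.5)
f=cam("scene"); c=f["image"][160:240,250:330]; cv2.imwrite("pics/d6.png",cv2.resize(c,None,fx=7.4,fy=7.4,interpolation=cv2.INTER_CUBIC))
E
```

```text
t 8.25 pos [652.2  -2.9 130.6] jaw 94.5 open 21.6 F [ 0.1  0.2 -1.3] tilt 0.06
-> translation m [ 0.0002 -0.      0.0076] twist deg [-0.   0.1 -0. ]
```

View pics/d6.png

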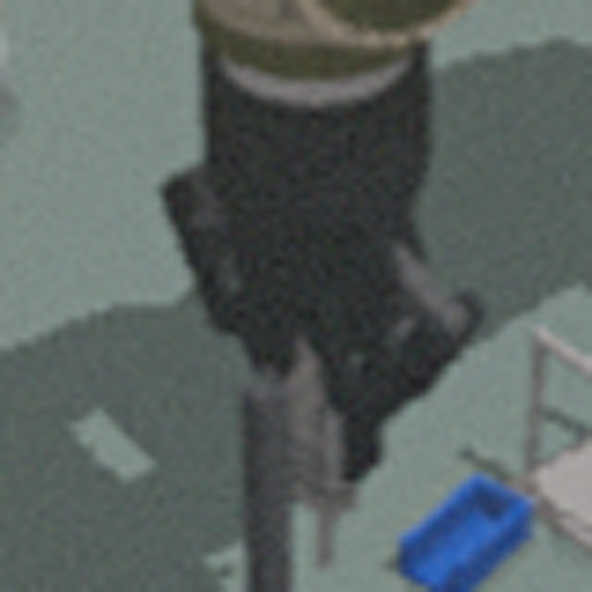

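The driver is on the peg line with no contact force. Its handle stands just in front of the post (crop (315,430)). Next I'll lower gently until the eye takes weight.

>>> drive_tool:
  deltas:
    - {"jaw": 0.01, "translation": [0, 0, 0.002], "twist": [0, 0, 0]}
    - {"jaw": 0.01, "translation": [0, 0, 0.004], "twist": [0, 0, 0]}
    - {"jaw": 0.01, "translation": [0, 0, 0.005], "twist": [0, 0, 0]}
    - {"jaw": 0.01, "translation": [0, 0, 0.006], "twist": [0, 0, 0]}
    - {"jaw": 0.01, "translation": [0, 0, 0.006], "twist": [0, 0, 0]}
  squeeze: 40

```text
time_s: 8.8
position: [651.9, -3.0, 124.8]
tool_rot: [-0.123, 3.138, -0.001]
wrist_force: [0.1, -0.6, 0.4]
opening: 21.4
```

>>> drive_tool:
  deltas:
    - {"jaw": 0.01, "translation": [0, 0, 0.001], "twist": [0, 0, 0]}
    - {"jaw": 0.01, "translation": [0, 0, 0.002], "twist": [0, 0, 0]}
    - {"jaw": 0.01, "translation": [0, 0, 0.002], "twist": [0, 0, 0]}
  squeeze: 40

```text
time_s: 9.1
position: [652.4, -3.0, 124.2]
tool_rot: [-0.123, 3.136, -0.001]
wrist_force: [-2.5, -0.6, 8.3]
opening: 21.7
```

The eye is bearing on the peg at the expected height (8 N up), so I'm releasing slowly.

>>> drive_tool:
  deltas:
    - {"jaw": 0.023, "translation": [0, 0, -0.0005], "twist": [0, 0, 0]}
    - {"jaw": 0.026, "translation": [0, 0, -0.0005], "twist": [0, 0, 0]}
    - {"jaw": 0.03, "translation": [0, 0, -0.0005], "twist": [0, 0, 0]}
    - {"jaw": 0.04, "translation": [0, 0, -0.0005], "twist": [0, 0, 0]}
    - {"jaw": 0.055, "translation": [0, 0, -0.0005], "twist": [0, 0, 0]}
    - {"jaw": 0.055, "translation": [0, 0, -0.0005], "twist": [0, 0, 0]}
    - {"jaw": 0.055, "translation": [0, 0, -0.0005], "twist": [0, 0, 0]}
  squeeze: 20

```text
time_s: 9.8
position: [652.4, -3.1, 124.7]
tool_rot: [-0.123, 3.136, -0.001]
wrist_force: [1.0, -0.6, -0.4]
opening: 54.9
```

```bash
python3 - <<'E'
from h import *
plan(652,-3,220,94.5)
f=cam("scene"); c=f["image"][160:240,250:330]; cv2.imwrite("pics/d7.png",cv2.resize(c,None,fx=7.4,fy=7.4,interpolation=cv2.INTER_CUBIC))
E
```

```text
t 9.8 pos [652.4  -3.1 124.7] jaw 94.5 open 54.9 F [ 1.  -0.6 -0.4] tilt 0.18
-> translation m [ 0.0001 -0.     -0.0953] twist deg [-0.1  0.2 -0. ]
```

View pics/d7.png

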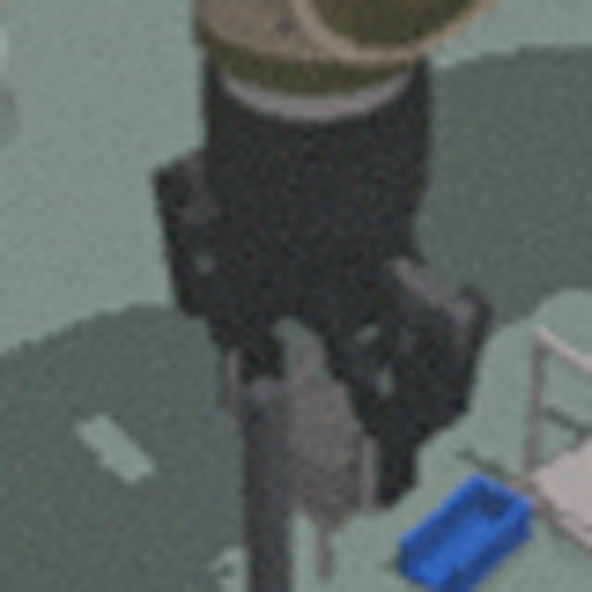

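The fingers are open and the driver hangs (handle crop (320,440), shank (325,560)). Retracting straight up, then over to the headshell.

>>> drive_tool:
  deltas:
    - {"jaw": 0.065, "translation": [0, 0, -0.01], "twist": [0, 0, 0]}
    - {"jaw": 0.065, "translation": [0, 0, -0.025], "twist": [0, 0, 0]}
    - {"jaw": 0.065, "translation": [0, 0, -0.045], "twist": [0, 0, 0]}
    - {"jaw": 0.065, "translation": [0, 0, -0.07], "twist": [0, 0, 0]}
    - {"jaw": 0.065, "translation": [0, 0, -0.1], "twist": [0, 0, 0]}
    - {"jaw": 0.065, "translation": [0, 0, -0.115], "twist": [0, 0, 0]}
    - {"jaw": 0.065, "translation": [0, 0, -0.115], "twist": [0, 0, 0]}

```text
time_s: 10.55
position: [652.8, -3.0, 243.7]
tool_rot: [-0.123, 3.13, -0.004]
wrist_force: [0.6, 0.4, -0.5]
opening: 64.8
```

```bash
python3 - <<'E'
from h import *
plan(490.5,-211,160,68.4)
E
```

```text
t 10.55 pos [652.8  -3.  243.7] jaw 94.5 open 64.8 F [ 0.6  0.4 -0.5] tilt 0.55
-> translation m [ 0.1788 -0.1944  0.0826] twist deg [-0.   0.6 26.1]
```

>>> drive_tool:
  deltas:
    - {"jaw": 0.065, "translation": [0.024, -0.026, 0.0], "twist": [0, 0, 4]}
    - {"jaw": 0.065, "translation": [0.048, -0.052, 0.0], "twist": [0, 0, 8]}
    - {"jaw": 0.065, "translation": [0.072, -0.078, 0.0], "twist": [0, 0, 12]}
    - {"jaw": 0.065, "translation": [0.096, -0.104, 0.01], "twist": [0, 0, 16]}
    - {"jaw": 0.065, "translation": [0.12, -0.13, 0.03], "twist": [0, 0, 20]}
    - {"jaw": 0.065, "translation": [0.144, -0.156, 0.05], "twist": [0, 0, 24]}
    - {"jaw": 0.065, "translation": [0.168, -0.182, 0.07], "twist": [0, 0.6, 26]}
    - {"jaw": 0.065, "translation": [0.179, -0.194, 0.0826], "twist": [0, 0.6, 26]}
    - {"jaw": 0.065, "translation": [0.179, -0.194, 0.0826], "twist": [0, 0.6, 26]}
    - {"jaw": 0.065, "translation": [0.179, -0.194, 0.0826], "twist": [0, 0.6, 26]}

```text
time_s: 11.55
position: [490.4, -210.4, 160.1]
tool_rot: [-0.587, -3.085, 0.0]
wrist_force: [-0.2, -0.5, 1.7]
opening: 64.9
```

```bash
python3 - <<'E'
from h import *
plan(490.5,-211,40,68.4)
f=cam("scene"); im=f["image"]; a=cv2.resize(im[160:230,262:332],(400,400),interpolation=cv2.INTER_CUBIC)
u,v=proj(f,[[490,-211,20]])[0].astype(int); b=cv2.resize(im[v-50:v+20,u-35:u+35],(400,400),interpolation=cv2.INTER_CUBIC); print(u,v)
cv2.imwrite("pics/d8.png",np.hstack([a,b]))
p=manip.state()["position"]; print('tips',proj(f,[p-[0,0,10]]))
P=cloud(f).reshape(-1,3); P=P[~np.isnan(P).any(1)]
d=P[(abs(P[:,0]-655)<22)&(abs(P[:,1]+2)<22)&(P[:,2]>45)&(P[:,2]<145)&(P[:,0]<672)]
for z in range(45,145,15):
    q=d[(d[:,2]>=z)&(d[:,2]<z+15)]; print(z,len(q),np.median(q,0).round(0) if len(q) else '',end=' ')
E
```

```text
t 11.55 pos [ 490.4 -210.4  160.1] jaw 68.5 open 64.9 F [-0.2 -0.5  1.7] tilt 0.05
-> translation m [-0.0004 -0.0004  0.1201] twist deg [-0.  -0.   0.1]
286 190
tips [[285.7445556  155.76365482]]
45 4 [650.  -1.  56.] 60 8 [650.  -1.  68.] 75 15 [654.   5.  86.] 90 45 [655.   6.  98.] 105 40 [655.   6. 113.] 120 37 [655.   5. 128.] 135 33 [653.  -0. 138.]
```

View pics/d8.png

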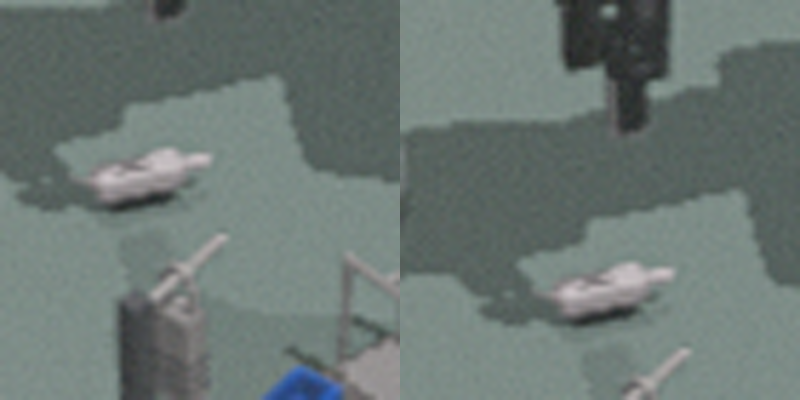

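The driver hangs on the peg by its eye (crop (180,290)). The headshell's thick collar points right (205,158), which is its -x end, and the thin lift points left. Next, the grasp centre from both cameras.

```bash
python3 - <<'E'
from h import *
f=cam("scene"); print('scene',at_z(f,[[286.2,190.3]],16).round(1))
g=cam("top"); print('top',at_z(g,[[410.9,225.4]],25).round(1))
d=np.load("top0.npz"); im=d["im"].astype(int)
def fit(f,im,name,lo):
    u,v=proj(f,[[490,-212,18]])[0].astype(int); s=im[v-22:v+22,u-22:u+22].astype(np.int32)
    m=(s.min(2)>lo); n,L,st,ce=cv2.connectedComponentsWithStats(m.astype(np.uint8)); k=1+np.argmax(st[1:,4]); yy,xx=np.nonzero(L==k)
    W=at_z(f,np.c_[xx+u-22,yy+v-22],22)[:,:2].astype(np.float32); r=cv2.minAreaRect(W); mm=W.mean(0); w,e=np.linalg.eigh(np.cov((W-mm).T)); t=(W-mm)@e[:,1]*np.sign(e[0,1])
    print(name,len(W),'rect',np.round(r[0],1),np.round(r[1],1),round(r[2],1),'mean',mm.round(1),'pca',np.degrees(np.arctan(e[1,1]/e[0,1])).round(1),t.min().round(1),t.max().round(1))
for lo in(140,155,170): fit(g,im,"top",lo); fit(f,np.load("scene0.npz")["im"],"scene",lo)
E
```

```text
scene [[ 486.3 -216.9   16. ]]
top [[ 493.2 -218.9   25. ]]
top 122 rect [ 491.8 -217.1] [19.6 79. ] 68.5 mean [ 490.3 -216.7] pca -22.5 -38.0 41.1
scene 85 rect [ 488.  -212.7] [32.1 77.4] 66.3 mean [ 487.2 -214.4] pca -24.9 -38.7 38.9
top 94 rect [ 488.5 -216.3] [18.7 72.2] 68.5 mean [ 488.7 -216.1] pca -21.4 -36.2 36.0
scene 61 rect [ 485.9 -215.8] [20.2 75.5] 70.6 mean [ 485.  -214.4] pca -23.2 -36.6 39.3
top 72 rect [ 485.5 -215.2] [17.  63.8] 66.6 mean [ 488.3 -216. ] pca -23.0 -34.8 28.9
scene 15 rect [ 473.1 -211.4] [16.  13.7] 77.2 mean [ 472.5 -211.4] pca 65.9 -8.9 7.8
```

>>> drive_tool:
  deltas:
    - {"jaw": 0.045, "translation": [0.0012, -0.0045, 0.02], "twist": [0, 0, 0.5]}
    - {"jaw": 0.045, "translation": [0.0012, -0.0045, 0.045], "twist": [0, 0, 0.5]}
    - {"jaw": 0.045, "translation": [0.0012, -0.0045, 0.07], "twist": [0, 0, 0.5]}
    - {"jaw": 0.045, "translation": [0.0012, -0.0045, 0.09], "twist": [0, 0, 0.5]}
    - {"jaw": 0.045, "translation": [0.0012, -0.0045, 0.1], "twist": [0, 0, 0.5]}
    - {"jaw": 0.045, "translation": [0.0012, -0.0045, 0.1], "twist": [0, 0, 0.5]}
    - {"jaw": 0.045, "translation": [0.0012, -0.0045, 0.1], "twist": [0, 0, 0.5]}

```text
time_s: 12.4
position: [488.9, -213.9, 61.5]
tool_rot: [0.597, 3.083, -0.002]
wrist_force: [0.9, -1.3, 0.1]
opening: 45.3
```

```bash
python3 - <<'E'
from h import *
plan(491,-215,25,68)
f=cam("scene"); im=f["image"]; u,v=proj(f,[[490,-211,20]])[0].astype(int); b=cv2.resize(im[v-35:v+15,u-28:u+32],None,fx=10,fy=10,interpolation=cv2.INTER_CUBIC); print(u,v); cv2.imwrite("pics/d9.png",b)
E
```

```text
t 12.4 pos [ 488.9 -213.9   61.5] jaw 68.1 open 45.3 F [ 0.9 -1.3  0.1] tilt 0.13
-> translation m [-0.0023 -0.0002  0.0365] twist deg [-0.1  0.1  0.1]
286 190
```

View pics/d9.png

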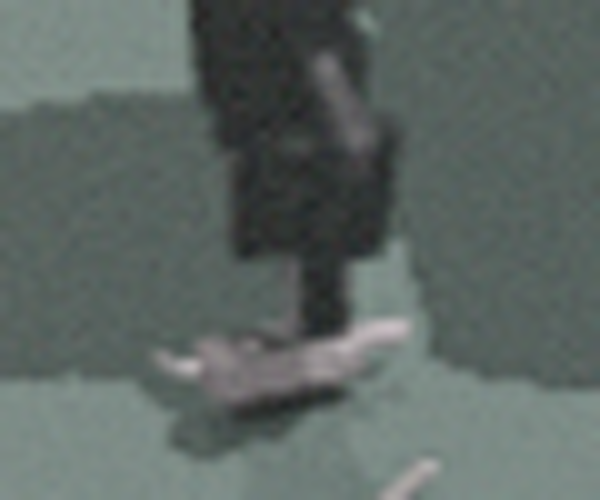

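The collar shows at crop (400,325) and the lift at (165,360). The finger midpoint (~292) is over the shell centre (~285), so a small +x shift follows and then I descend.

>>> drive_tool:
  deltas:
    - {"jaw": 0.045, "translation": [-0.0023, 0, 0.012], "twist": [0, 0, 0]}
    - {"jaw": 0.045, "translation": [-0.0023, 0, 0.024], "twist": [0, 0, 0]}
    - {"jaw": 0.042, "translation": [-0.0023, 0, 0.032], "twist": [0, 0, 0]}
    - {"jaw": 0.04, "translation": [-0.0023, 0, 0.0365], "twist": [0, 0, 0]}
    - {"jaw": 0.038, "translation": [-0.0023, 0, 0.0365], "twist": [0, 0, 0]}
    - {"jaw": 0.036, "translation": [-0.0023, 0, 0.0365], "twist": [0, 0, 0]}
  squeeze: 25

```text
time_s: 13.05
position: [491.2, -215.1, 25.3]
tool_rot: [0.597, 3.082, -0.003]
wrist_force: [-1.2, 0.1, -0.3]
opening: 35.6
```

>>> drive_tool:
  deltas:
    - {"jaw": 0.032, "translation": [0, 0, 0], "twist": [0, 0, 0]}
    - {"jaw": 0.028, "translation": [0, 0, 0], "twist": [0, 0, 0]}
    - {"jaw": 0.025, "translation": [0, 0, 0], "twist": [0, 0, 0]}
    - {"jaw": 0.022, "translation": [0, 0, 0], "twist": [0, 0, 0]}
    - {"jaw": 0.019, "translation": [0, 0, 0], "twist": [0, 0, 0]}
    - {"jaw": 0.012, "translation": [0, 0, 0], "twist": [0, 0, 0]}
    - {"jaw": 0.012, "translation": [0, 0, 0], "twist": [0, 0, 0]}
  squeeze: 25

```text
time_s: 13.75
position: [491.3, -215.1, 25.5]
tool_rot: [0.597, 3.082, -0.003]
wrist_force: [-0.5, 0.3, 3.3]
opening: 19.7
```

>>> drive_tool:
  deltas:
    - {"jaw": 0.012, "translation": [0, 0, -0.005], "twist": [0, 0, 0]}
    - {"jaw": 0.012, "translation": [0, 0, -0.012], "twist": [0, 0, 0]}
    - {"jaw": 0.012, "translation": [0, 0, -0.025], "twist": [0, 0, 0]}
    - {"jaw": 0.012, "translation": [0, 0, -0.045], "twist": [0, 0, 0]}
    - {"jaw": 0.012, "translation": [0, 0, -0.065], "twist": [0, 0, 0]}
    - {"jaw": 0.012, "translation": [0, 0, -0.085], "twist": [0, 0, 0]}
    - {"jaw": 0.012, "translation": [0, 0, -0.105], "twist": [0, 0, 0]}
    - {"jaw": 0.012, "translation": [0, 0, -0.125], "twist": [0, 0, 0]}
    - {"jaw": 0.012, "translation": [0, 0, -0.145], "twist": [0, 0, 0]}
    - {"jaw": 0.012, "translation": [0, 0, -0.155], "twist": [0, 0, 0]}
    - {"jaw": 0.012, "translation": [0, 0, -0.155], "twist": [0, 0, 0]}
  squeeze: 30

```text
time_s: 14.85
position: [491.3, -215.0, 182.1]
tool_rot: [0.596, 3.079, -0.005]
wrist_force: [0.1, -1.0, -0.3]
opening: 19.2
```

```bash
python3 - <<'E'
from h import *
plan(531,232,180,108)
f=cam("scene"); im=f["image"]; p=manip.state()["position"]; u,v=proj(f,[p])[0].astype(int); b=cv2.resize(im[v-25:v+25,u-30:u+30],None,fx=10,fy=10,interpolation=cv2.INTER_CUBIC); print(u,v); cv2.imwrite("pics/d10.png",b)
E
```

```text
t 14.85 pos [ 491.3 -215.   182.1] jaw 68.1 open 19.2 F [ 0.1 -1.  -0.3] tilt 0.35
-> translation m [1.300e-01 4.295e-01 4.000e-04] twist deg [ -0.2   0.3 -39.9]
284 146
```

View pics/d10.png

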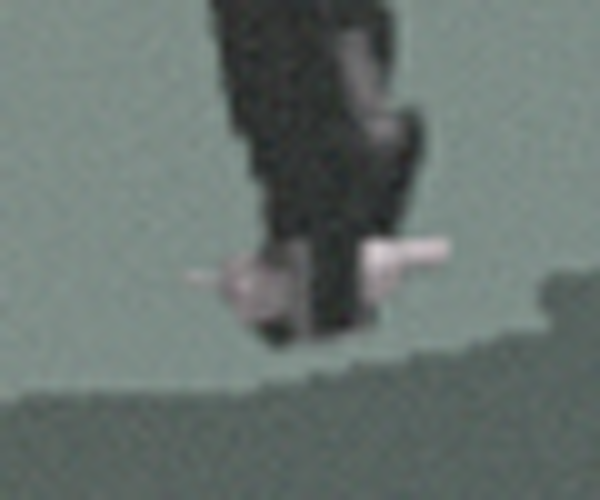

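The headshell is held level, lift at crop (190,275) and collar at (450,245). Carrying it over at z ≈ 182.

>>> drive_tool:
  deltas:
    - {"jaw": 0.012, "translation": [0.006, 0.02, 0.0], "twist": [0, 0, -2]}
    - {"jaw": 0.012, "translation": [0.016, 0.055, 0.0], "twist": [0, 0, -5]}
    - {"jaw": 0.012, "translation": [0.028, 0.095, 0.0], "twist": [0, 0, -9]}
    - {"jaw": 0.012, "translation": [0.041, 0.135, 0.0], "twist": [0, 0, -12]}
    - {"jaw": 0.012, "translation": [0.054, 0.18, 0.0], "twist": [0, 0.3, -16]}
    - {"jaw": 0.012, "translation": [0.068, 0.225, 0.0], "twist": [0, 0.3, -20]}
    - {"jaw": 0.012, "translation": [0.082, 0.27, 0.0], "twist": [0, 0.3, -24]}
    - {"jaw": 0.012, "translation": [0.095, 0.315, 0.0], "twist": [-0.2, 0.3, -29]}
    - {"jaw": 0.012, "translation": [0.108, 0.355, 0.0], "twist": [-0.2, 0.3, -33]}
    - {"jaw": 0.012, "translation": [0.12, 0.395, 0.0], "twist": [-0.2, 0.3, -37]}
    - {"jaw": 0.012, "translation": [0.127, 0.42, 0.0], "twist": [-0.2, 0.3, -39.9]}
    - {"jaw": 0.012, "translation": [0.13, 0.43, 0.0], "twist": [-0.2, 0.3, -39.9]}

```text
time_s: 16.1
position: [530.2, 234.8, 178.2]
tool_rot: [0.495, -3.098, -0.002]
wrist_force: [0.0, -0.2, -0.8]
opening: 19.8
```

```bash
python3 - <<'E'
from h import *
g=cam("top"); f=cam("scene"); np.savez("k.npz")
# tray fit by image lines: pocket outline and tray outline from depth of scene0/top0, with yaw; pocket floor (z~14) centroid
for c in("top","scene"):
    P=np.load(c+"0.npz")["P"].reshape(-1,3); P=P[~np.isnan(P).any(1)]
    a=np.radians(18); ex=np.array([np.cos(a),np.sin(a)]); ey=np.array([-ex[1],ex[0]])
    q=P[:,:2]-[531,232]; X=q@ex; Y=q@ey
    fl=(abs(X)<70)&(abs(Y)<25)&(P[:,2]>5)&(P[:,2]<24); print(c,'floor',fl.sum(),'x',np.percentile(X[fl],[1,99]).round(1),'y',np.percentile(Y[fl&(X>-25)],[2,98]).round(1))
    s=(abs(X)<95)&(abs(Y)<70)&(P[:,2]>30)&(P[:,2]<46)
    for y in(-40,0,40):
        k=s&(abs(Y-y)<15); print(' xedges',np.percentile(X[k],[.5,99.5]).round(1),end='')
    for x in(-55,55):
        k=s&(abs(X-x)<20); print(' yedges',np.percentile(Y[k],[.5,99.5]).round(1),end='')
    print()
plan(531,232,78,108)
E
```

```text
top floor 206 x [-45.   33.2] y [-10.7  14.5]
 xedges [-79.4  80.3] xedges [-79.4  80. ] xedges [-79.5  79.8] yedges [-57.2  54.2] yedges [-57.1  54.3]
scene floor 132 x [-52.2   9.5] y [-11.5   8. ]
 xedges [-81.2  80.6] xedges [-79.2  81.1] xedges [-78.5  81.2] yedges [-51.9  55.8] yedges [-51.   56.6]
t 16.2 pos [530.4 233.2 178.6] jaw 108.0 open 19.2 F [ 0.9  0.7 -0.5] tilt 0.23
-> translation m [-0.0005 -0.0015  0.1006] twist deg [ 0.1 -0.2 -0. ]
```

>>> drive_tool:
  deltas:
    - {"jaw": 0.012, "translation": [-0.0008, -0.001, 0.015], "twist": [0.1, -0.2, 0]}
    - {"jaw": 0.012, "translation": [-0.0008, -0.001, 0.035], "twist": [0.1, -0.2, 0]}
    - {"jaw": 0.012, "translation": [-0.0008, -0.001, 0.055], "twist": [0.1, -0.2, 0]}
    - {"jaw": 0.012, "translation": [-0.0008, -0.001, 0.075], "twist": [0.1, -0.2, 0]}
    - {"jaw": 0.012, "translation": [-0.0008, -0.001, 0.088], "twist": [0.1, -0.2, 0]}
    - {"jaw": 0.012, "translation": [-0.0008, -0.001, 0.096], "twist": [0.1, -0.2, 0]}
    - {"jaw": 0.012, "translation": [-0.0008, -0.001, 0.1], "twist": [0.1, -0.2, 0]}
    - {"jaw": 0.012, "translation": [-0.0008, -0.001, 0.1], "twist": [0.1, -0.2, 0]}
    - {"jaw": 0.012, "translation": [-0.0008, -0.001, 0.1], "twist": [0.1, -0.2, 0]}

```text
time_s: 17.1
position: [531.5, 232.6, 79.3]
tool_rot: [-0.491, 3.102, -0.0]
wrist_force: [-0.7, -0.5, 0.3]
opening: 19.2
```

```bash
python3 - <<'E'
from h import *
plan(531.2,232.4,78.5,108)
f=cam("scene"); im=f["image"]; s=manip.state(); p=s["position"]; a=np.radians(18); ex=np.array([np.cos(a),np.sin(a),0]); o=p-[0,0,25.5]
T=np.array([531.2,232.4,0])
Q=proj(f,[o-42*ex+[0,0,18],o+40*ex+[0,0,18],o-26*ex+[0,0,25],o+26*ex+[0,0,25],T-51*ex+[0,0,38],T-32*ex+[0,0,38],T+32*ex+[0,0,38]])
u0,v0=int(Q[:,0].mean())-30,int(Q[:,1].mean())-27
print('pred collar,lift,shell-,shell+,slot end,pocket-,pocket+ in crop',((Q+.5-[u0,v0])*13).round(0).tolist())
cv2.imwrite("pics/d11.png",cv2.resize(im[v0:v0+45,u0:u0+60],None,fx=13,fy=13,interpolation=cv2.INTER_CUBIC)); print(u0,v0)
E
```

```text
t 17.1 pos [531.5 232.6  79.3] jaw 108.0 open 19.2 F [-0.7 -0.5  0.3] tilt 0.06
-> translation m [ 0.0003 -0.0001  0.0008] twist deg [-0.   0.1 -0. ]
pred collar,lift,shell-,shell+,slot end,pocket-,pocket+ in crop [[469.0, 215.0], [321.0, 471.0], [445.0, 237.0], [352.0, 399.0], [463.0, 309.0], [431.0, 366.0], [317.0, 567.0]]
360 230
```

View pics/d11.png

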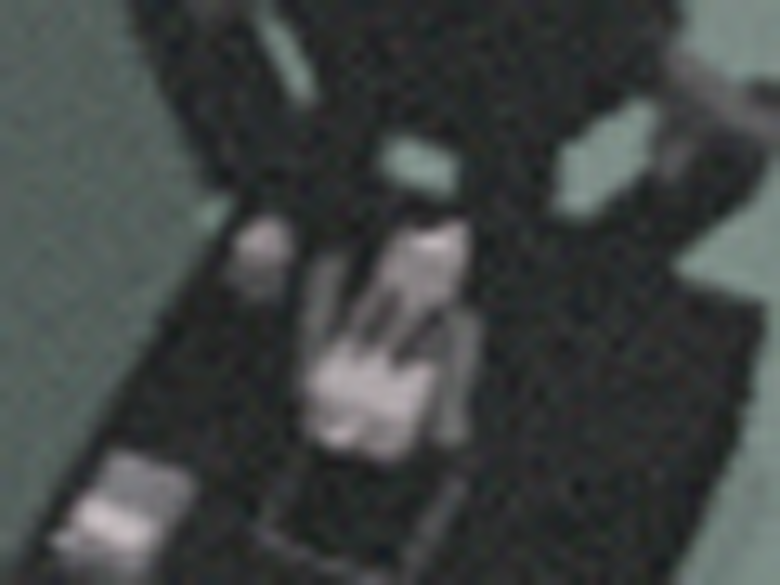

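The headshell is above the pocket: the shell's +x face is at crop (372,410) and the pocket's far end edge runs from about (262,527) to (400,580). That was picture 12, so the remaining checks are numeric.

```bash
python3 - <<'E'
from h import *
a=np.radians(18); ex=np.array([np.cos(a),np.sin(a)]); ey=np.array([-ex[1],ex[0]])
acc=[]
for c in("scene","top"):
    f=cam(c); im=f["image"].astype(int); P=cloud(f)
    for _ in range(7):
        P=np.dstack([P]) if _==0 else P+cloud(cam(c))
    P/=7; X=(P[...,:2]-[531.2,232.4])@ex; Y=(P[...,:2]-[531.2,232.4])@ey; Z=P[...,2]
    m=(abs(X)<50)&(abs(Y)<25)&(Z>54)&(Z<88)&(im.min(2)>95)
    print(c,m.sum())
    for lo,hi in((-50,-30),(-30,-10),(-10,10),(10,22),(22,35),(35,50)):
        k=m&(X>=lo)&(X<hi)
        if k.sum(): print((lo,hi),k.sum(),'X',X[k].min().round(1),X[k].max().round(1),'Y',np.percentile(Y[k],[0,50,100]).round(1),'Z',np.percentile(Z[k],[0,50,90]).round(1))
    s=(abs(X)<100)&(abs(Y)<75)&(Z>33)&(Z<43)
    for lo,hi in((30,75),):
        k=s&(X>lo)&(X<hi); print('tray Y edges',np.percentile(Y[k],[.5,99.5]).round(1),'X max',np.percentile(X[s],[99.7]).round(1),'X min',np.percentile(X[s],[.3]).round(1))
    d=P.reshape(-1,3); d=d[(abs(d[:,0]-655)<17)&(abs(d[:,1])<22)&(d[:,2]>45)&(d[:,2]<145)]; print('driver pts',len(d),d[:,2].min().round(0) if len(d) else '')
    if c=="scene":
        x=f["image"]; 
        for l in("tray_slot","tray_pocket","headshell_collar","driver_eye"): print(l,[(np.round(b["pixel"],1).tolist(),round(b["conf"],2)) for b in manip.boxes_of(c,l)[:2]])
print(manip.state()["position"],manip.state()["time_s"])
E
```

```text
scene 100
(-50, -30) 1 X -32.6 -32.6 Y [1.3 1.3 1.3] Z [76.3 76.3 76.3]
(-30, -10) 20 X -27.9 -10.3 Y [-6.8  0.5  6.3] Z [77.3 80.3 80.8]
(-10, 10) 16 X -9.5 10.0 Y [-13.7  -0.9   6.6] Z [71.6 79.7 80.7]
(10, 22) 30 X 10.2 21.3 Y [-11.8   4.6  16.2] Z [63.4 79.  80.4]
(22, 35) 32 X 22.6 31.4 Y [-6.1  3.6 11.8] Z [67.  75.9 79.7]
(35, 50) 1 X 39.1 39.1 Y [3.2 3.2 3.2] Z [81.7 81.7 81.7]
tray Y edges [-51.6  55.8] X max [80.] X min [-80.]
driver pts 186 57.0
tray_slot [([388.5, 275.0], 0.64)]
tray_pocket [([388.8, 275.3], 0.78), ([296.5, 218.0], 0.22)]
headshell_collar []
driver_eye [([296.1, 221.5], 0.56), ([285.5, 252.2], 0.21)]
top 0
tray Y edges [-57.7 -50. ] X max [78.5] X min [-80.2]
driver pts 48 56.0
[531.08380818 232.55485408  78.58591195] 18.05
```

```bash
python3 - <<'E'
from h import *
a=np.radians(18); ex=np.array([np.cos(a),np.sin(a)]); ey=np.array([-ex[1],ex[0]])
f=cam("scene"); im=np.mean([f["image"]]+[cam("scene")["image"] for _ in range(5)],0)
# brightness along headshell axis: sample model lines at top surface z, face, pocket-line
g=cv2.cvtColor(im.astype(np.uint8),cv2.COLOR_BGR2GRAY).astype(np.float32)
def prof(z,y,xs):
    Q=proj(f,[np.r_[np.array([531.2,232.4])+x*ex+y*ey,z] for x in xs]).astype(np.float32)
    return cv2.remap(g,Q[:,0:1],Q[:,1:2],cv2.INTER_LINEAR).ravel()
xs=np.arange(-60,60,3)
print('axis top z79.3,y2.3',[(int(x),int(v)) for x,v in zip(xs,np.mean([prof(79.3,y,xs) for y in(0,2.3,4.6)],0))])
xs=np.arange(20,45,1.5); print('pocket end line z38',[(float(x),int(v)) for x,v in zip(xs,np.mean([prof(38,y,xs) for y in(-6,-3,0,3,6,9)],0))])
ys=np.arange(-24,26,1.5); L=lambda z,X:np.mean([np.array([prof(z,y,[x])[0] for y in ys]) for x in X],0).astype(int).tolist()
print('ys',ys[0],'step1.5 pocket sides x 24-30',L(38,(24,26,28,30)))
print('shell face lateral z72,x27',L(72,(27,)),L(79,(24,)))
E
```

```text
axis top z79.3,y2.3 [(-60, 42), (-57, 41), (-54, 41), (-51, 42), (-48, 40), (-45, 41), (-42, 42), (-39, 42), (-36, 39), (-33, 41), (-30, 62), (-27, 95), (-24, 129), (-21, 138), (-18, 137), (-15, 130), (-12, 127), (-9, 127), (-6, 115), (-3, 106), (0, 94), (3, 90), (6, 88), (9, 89), (12, 109), (15, 147), (18, 165), (21, 167), (24, 166), (27, 155), (30, 139), (33, 141), (36, 140), (39, 111), (42, 64), (45, 38), (48, 37), (51, 38), (54, 40), (57, 38)]
pocket end line z38 [(20.0, 39), (21.5, 38), (23.0, 38), (24.5, 39), (26.0, 43), (27.5, 51), (29.0, 60), (30.5, 64), (32.0, 59), (33.5, 52), (35.0, 47), (36.5, 44), (38.0, 43), (39.5, 43), (41.0, 43), (42.5, 44), (44.0, 43)]
ys -24.0 step1.5 pocket sides x 24-30 [42, 43, 43, 42, 42, 45, 52, 59, 63, 59, 55, 49, 49, 49, 47, 44, 45, 49, 53, 53, 51, 51, 54, 57, 55, 56, 58, 57, 51, 45, 44, 45, 44, 44]
shell face lateral z72,x27 [39, 40, 41, 41, 40, 39, 38, 37, 38, 43, 59, 76, 94, 106, 117, 138, 154, 146, 131, 119, 118, 121, 123, 121, 100, 74, 49, 42, 40, 38, 39, 49, 55, 54] [39, 39, 38, 38, 38, 38, 40, 47, 61, 81, 103, 129, 151, 166, 166, 166, 166, 166, 166, 164, 165, 168, 169, 162, 136, 106, 89, 82, 95, 101, 92, 75, 54, 47]
```

Lateral offset is about 1 mm and lengthwise about 2 mm. A small trim, then hold still.

>>> drive_tool:
  deltas:
    - {"jaw": 0.012, "translation": [0.0008, -0.0004, 0], "twist": [0, 0, 0]}
    - {"jaw": 0.012, "translation": [0.0015, -0.0008, 0], "twist": [0, 0, 0]}
    - {"jaw": 0.012, "translation": [0.0015, -0.0008, 0], "twist": [0, 0, 0]}
    - {"jaw": 0.012, "translation": [0.0015, -0.0008, 0], "twist": [0, 0, 0]}
    - {"jaw": 0.012, "translation": [0.0015, -0.0008, 0], "twist": [0, 0, 0]}
    - {"jaw": 0.012, "translation": [0.0015, -0.0008, 0], "twist": [0, 0, 0]}

```text
time_s: 18.95
position: [529.9, 231.3, 78.6]
tool_rot: [0.491, -3.103, 0.0]
wrist_force: [0.7, -0.2, 0.1]
opening: 19.3
```

```bash
python3 - <<'E'
from h import *
plan(530,231.2,78.5,108)
f=cam("scene"); P=cloud(f); Q=np.load("scene0.npz")["P"]
for n,c in dict(guard=(549,-20),clamp=(736,214),weight=(685,-190),brush=(768,-262),bottle=(421,439),jar=(520,-383)).items():
    r=[]
    for A in(Q,P):
        m=(np.hypot(A[...,0]-c[0],A[...,1]-c[1])<55)&(A[...,2]>9); r.append(A[m].mean(0).round(1))
    print(n,(r[1]-r[0]).round(1))
print(np.abs(manip.state()["joint_velocities"]).max())
print(manip.close_job())
E
```

```text
t 18.95 pos [529.9 231.3  78.6] jaw 108.0 open 19.3 F [ 0.7 -0.2  0.1] tilt 0.02
-> translation m [-0.     -0.0002  0.0001] twist deg [-0. -0. -0.]
guard [ 0.1 -0.4 -1.7]
clamp [-0.3  0.  -0.1]
weight [ 0.3 -0.4  0.1]
brush [-0.2 -0.2 -0.1]
bottle [ 0.1  0.  -0.1]
jar [0.5 0.4 0. ]
0.0009403752083837716
the job is handed in; nothing more can be done
None
```

The job is handed in at about 19 s. The driver is hanging by its eye on the peg and the headshell is held above the tray pocket.

- **Driver:** I lifted it out of the tray, threaded its eye over the peg and let go. Pictures and depth readings taken afterwards showed it hanging there.
- **Headshell:** I picked it up, carried it over the rack at about 155 mm, and it is now held over the keyhole pocket with its collar over the slot. Its underside is about 15 mm above the tray top. At hand-in the arm was still, tool tilt was 0.02°, wrist force was under 1 N and the opening was 19.3 mm.
- **Alignment:** Before the last trim, the scene camera put the headshell about 1 mm off across the pocket and 2 mm off along it. I moved it 0.8 mm and 1.5 mm to correct this and did not measure again. The top camera could not confirm it because the arm blocked its view.
- **Other things:** The clamp, weight, brush, bottle and jar showed shifts of 0.5 mm or less, which is within noise. The guard also read 0.4 mm or less sideways; its height read 1.7 mm lower, which I take to be depth noise or shadow. I did not compare the rack before and after.
- **Camera differences:** The two cameras disagreed by 2–5 mm in places. I resolved this by comparing objects within one image.

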